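# Stand the model tower in its test base and lock it

## Robot

A 6-joint arm with a two-finger parallel gripper is mounted at the origin on the work surface. World frame = base frame: x ahead of the robot, y to its left, z up, the work surface at z = 0. Lengths are in mm, angles in degrees, forces in N, time in s.
With the tool pointing down it reaches from about 325 to 850 mm from the base axis. Payload 15.5 kg.
Tool frame: the origin (TCP) lies at the very end of the fingers, on their centre line; the grasp point (between the pads) lies 19 mm behind it (arm.grasp_offset is the distance from the TCP to the grasp point, in mm); z points along the fingers, y is the line along which they close (so a half turn about z gives the same grasp; the last joint's range is limited). The gripper opens to 91 mm and grips with 3 to 60 N. Pads are 32 mm wide; open, the fingers measure 118 mm over their backs; the gripper's body (76 mm by 178 mm) begins 60 mm behind the grasp point.
Start: joints at [64.028, 28.281, 77.091, -0, 74.628, -5.472], TCP at [218.879, 585.421, 213.915] pointing down, gripper open.
Joint ranges: [-166.48, 166.48], [-47.26, 123.95], [12.59, 153.08], [-70.14, 250.14], [6.76, 159.57], [-176.63, 176.63]. Speed limits (degrees/s): [108.29, 108.29, 147.25, 172.46, 172.46, 172.46].

## Interface

Orientations are given as [roll, pitch, yaw] about the fixed x, y, z axes, in that order (R = Rz(yaw) Ry(pitch) Rx(roll)).
In Python, from cell import observe, vision, hand_in, models, arm gives the robot as it stands. The module is installed in compiled form; this text tells all that it offers.
- The arm moves only by the shell command python3 -m inch 'ROWS'. ROWS is JSON, a list that holds one entry, the list of rows, each a list of 7 numbers: the finger opening in m, from 0 to 0.0912, then the shift along the tool's x, y, z in m, then the turn, a rotation vector about the tool's x, y, z in rad. In form: [[[claw, tx, ty, tz, rx, ry, rz], ...]]. A call has 1 to 8 rows; each row is the pose to reach, as a shift and turn from the pose commanded when the call began, along the tool's axes at that moment; what a row does not reach only later rows make up. A row lasts 1/10 s, in which the tool goes at most 50 mm and 8.59 degrees, less where a joint would pass 70% of its speed; a pose out of reach is approached as far as the arm can. A call with a gripper value outside its range is refused whole. The fingers move at their own pace and stop on an object; the grip force is fixed at half the most. Time passes only in rows, so rows that repeat a pose let the fingers close. It gives the time, the measured TCP pose, the force, the opening and the grip force at its end, in the units of the state.
- observe(): the state, without advancing time (a new reading comes with each control period).
- vision.grab_frame(name): name is "scene" or "top"; returns a dict with "img" (480x640x3 uint8, blue, green, red), "fx", "fy", "cx", "cy" (pixels), "dist_coeffs" ([k1, k2, p1, p2, k3] as OpenCV has them; the pictures are not rectified), "R" (3x3) and "t" (3): a world point X has camera coordinates R X + t. Camera axes: x right, y down, z forward; pixel columns grow to the right and rows downward; lengths in mm; the calibration is good to about 2 mm. A picture is of the moment at which its call begins. There is no depth.
- hand_in(): hands the job in; it is judged then, once.
Trained networks look in a picture, given as the dict that the camera call returned (one of the last four; its "shot" number tells which), for a name from the list of things; names that differ only in an ending like _2 or _b are one class to them, and where a whole thing is asked for, a point or a joint stands for the part that bears it (a point fixed in the world has none). Each returns a list of dicts, best first, with "confidence" (0 to 1); they miss things now and then, are a little off and sometimes report something else, mostly with a low value. They report only what shows in the picture. A call takes as long as a camera call. They do not tell look-alikes from the thing itself.
- models.silhouettes(picture, target): "mask" (480x640 bool, what is visible of it).
- models.mark_of(picture, target): "position" ([x, y, z] in mm, in world coordinates, good to about 4 mm: a listed point, or the origin of a listed thing).
The state is a dict: "time_s": time; "joint_pos": joint angles; "dq": joint speeds; "tau": joint torques, N m; "tcp_pos": TCP position; "orientation": TCP orientation; "wrist_force": force on the tool from outside, world axes, zero at the start; "torque": the same for the moment, N m; "width": finger opening in mm; "gripper_force": force on a finger pad.
Only numpy, scipy, OpenCV 4.12 (cv2) and the standard library are available. Lean on these libraries where they do the work, as an engineer would, in place of code of your own. Each camera call takes 0.05 s, during which the arm holds its last target. There are 200 camera calls.

## Task

The cardboard model tower is leaning in its wooden test base: tip it upright without lifting it out of the base, so that its round foot drops into the round recess, and press it down firmly but not roughly until it is fully home. Then lock it by turning both black knobs clockwise to their end stops, so that their metal tongues lie over the foot. Leave the other things on the bench where they are.

Things in the scene. Friction and masses are not known exactly. Their poses are not given: they have to be found in the camera images.
- base: fixed wooden test base, board 200 x 270 x 10 mm (x -125 to +75, y +-135) under a 120 mm square block, top at 22 mm, with a round recess. Origin: on the bench below the recess centre, z up. On its -x side (facing the robot) a wooden V rest, centred at x = -95 mm, up to 100 mm high, props the tower. The lock knobs stand at y = +100 mm (left) and y = -100 mm (right)
- recess (a point): centre of the recess, 18 mm above the bench, where the top of its rubber seat disc starts (the rim is at 22 mm). The recess is flared: 94 mm across at the rim, narrowing to 83 mm at the bottom. The seat has a stiff sliding fit: pressed with more than about 6 N it goes down 6 mm to a hard stop
- tower: loose tower, about 250 g, 135 mm tall: plywood foot 80 mm across, 8 mm thick; cardboard tube 48 mm across; flat plywood cap 52 mm across, 8 mm thick. Origin: centre of the foot underside; z runs up the tube. Starts leaning 55 degrees towards -x of the base, foot edge on the seat, tube on the V rest. Origin height: 18 mm standing on the unpressed seat, 12 mm fully home
- tower_top (a point): centre of the tower cap's upper face
- turn_left (a joint): left lock knob, vertical axis, rad: at 0 its tongue is clear and points 0.17 rad clockwise of +x of the base; grows clockwise seen from above; end stop at 1.4, where the tongue points at the recess centre, over the foot. Friction about 0.06 N m; stays where left
- turn_right (a joint): right lock knob, the same: 0 = tongue clear, pointing 0.17 rad clockwise of -x of the base; clockwise to the end stop at 1.4
- knob_left (a point): grip point of the left knob, on its axis, 50 mm above the bench: a black bar 46 mm long, 14 mm wide, from 29 to 59 mm above the bench, along the tongue (which points to +x of this point). Aluminium tongue: 23 to 29 mm above the bench, reaching 68 mm from the axis; it cannot pass over the foot before the tower is fully home
- knob_right (a point): grip point of the right knob, the same, but the tongue points to -x of this point
- tape_roll: bystander: roll of tape, 104 mm across, 48 mm high
- glue_stick: bystander: standing glue stick, 28 mm across, 92 mm high
- spare_tube: bystander: standing cardboard tube, 46 mm across, 100 mm high
- scissors: bystander: scissors lying flat, 165 mm long
- tape_dispenser: bystander: black desk tape dispenser, 150 mm long, 80 mm high
- jar: bystander: glass jar, 80 mm across, 130 mm high
- brush: bystander: brush lying on the bench
There are look-alikes about, which are no part of the job. Leave any blue or red look-alike of the tower alone.

How it is judged:
By the outcome, as a careful person would: the job done as asked, in the order asked, and still so for the second after the job is handed in, with the robot touching nothing.
It also fails if it takes over 69 s, if anything falls off the work surface, if the arm or the gripper's body presses on something with over 40 N, if the wrist force passes 120 N, or if a joint passes its speed limit or range.

## Working session

There is one attempt and no reset: what is moved stays moved. The work goes in short steps, Python scripts to look and compute and a shell command to move; the robot and the scene stay as the last step left them, time stands still between calls to the robot, and variables do not carry over. Pictures are saved under pics/ and viewed, at most 10 in all, crops included, and the job is handed in when it is done.

```bash
mkdir -p pics; cat > look.py <<'E'
from cell import observe, vision, models
import cv2, numpy as np
E
python3 - <<'E'
from look import *
s=observe();print(s['time_s'],s['tcp_pos'],s['orientation'],s['width'])
for n in("top","scene"):
    f=vision.grab_frame(n);cv2.imwrite(f'pics/{n}0.png',f['img'])
    print(n,f['t'],(-f['R'].T@f['t']))
    for k in("base","recess","tower","tower_top","knob_left","knob_right"):
        print(k,[(np.round(d['position']),round(d['confidence'],2)) for d in models.mark_of(f,k)][:4])
E
```

```text
0.0 [218.7112815  585.05666593 213.31204865] [-1.79926684e+02 -5.74647141e-03  1.59499617e+02] 91.11792791728809
top [ -18.689858    496.78028332 1501.64784846] [ 402.27397938   -2.90472113 1529.78868789]
base [(array([625., 145.,   6.]), 0.68)]
recess []
tower [(array([614., 144.,  53.]), 0.84), (array([320.,   7.,  42.]), 0.81), (array([212., 289.,  44.]), 0.68)]
tower_top [(array([398., 119.,  27.]), 0.94), (array([508., 158., 127.]), 0.82), (array([335., 233.,  26.]), 0.69), (array([757.,  86.,   0.]), 0.18)]
knob_left [(array([642., 246.,  54.]), 0.56)]
knob_right [(array([610.,  46.,  49.]), 0.45)]
scene [ 374.8677484  -155.28401612 1718.83454046] [1248.29971454  744.06787325 1003.56462404]
base []
recess [(array([622., 142.,  17.]), 0.59)]
tower [(array([220., 290.,  39.]), 0.91), (array([320.,  10.,  41.]), 0.88), (array([614., 146.,  53.]), 0.77)]
tower_top [(array([501., 161., 125.]), 0.96), (array([337., 228.,  28.]), 0.96), (array([395., 119.,  26.]), 0.67)]
knob_left [(array([640., 243.,  52.]), 0.78)]
knob_right [(array([605.,  41.,  50.]), 0.81)]
```

View pics/top0.png

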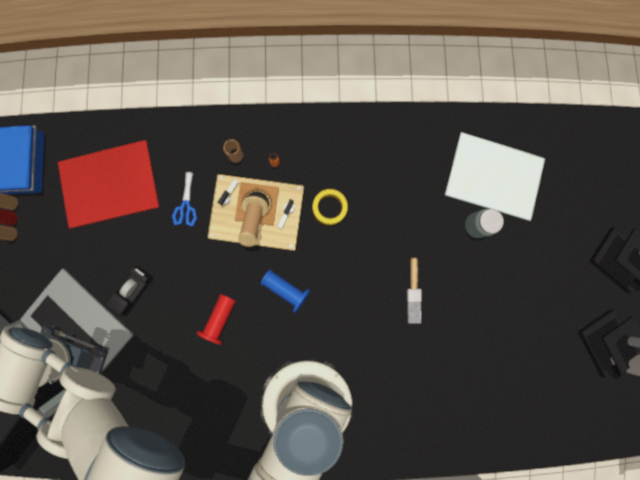

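View pics/scene0.png

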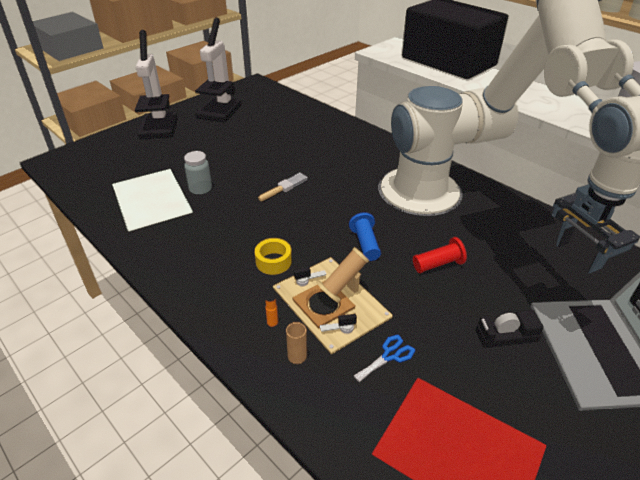

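The top view shows the tan tower leaning in the wooden base at about (253,215). The other candidates are a blue look-alike lying at (285,289) and a red one at (218,318). Only the tan cardboard tower stands in a base, so it is the one meant. I'll confirm that in a crop.

```bash
cat >> look.py <<'E'
from scipy.spatial.transform import Rotation as Ro
C=np.array([624,144,0.]);YAW=-9.5
B=Ro.from_euler('z',YAW,degrees=True)
def w(p): return C+B.apply(p)          # base -> world
def rel(p,tilt=0,dyaw=0):              # base point, tool tilt about base y, yaw off base -> row
    s=observe();c=Ro.from_euler('xyz',s['orientation'],degrees=True)
    T=B*Ro.from_euler('z',dyaw,degrees=True)*Ro.from_euler('y',tilt,degrees=True)*Ro.from_matrix(np.diag([-1,1,-1]))
    d=c.inv().apply(w(p)-s['tcp_pos'])/1000
    print(np.round(d,4),np.round((c.inv()*T).as_rotvec(),4),'t',s['time_s'],'base tcp',np.round(B.inv().apply(s['tcp_pos']-C),1),'F',np.round(B.inv().apply(s['wrist_force']),1),'w',round(s['width'],1))
E
python3 - <<'E'
from look import *
f=vision.grab_frame("scene");i=f['img'][230:370,240:420]
cv2.imwrite('pics/c1.png',cv2.resize(i,None,fx=4,fy=4,interpolation=2))
rel([-115,0,260],-40)
E
```

```text
[-0.4212 -0.2935 -0.0461] [-0.0671 -0.696  -0.1841] t 0.75 base tcp [-472.4  368.5  213.9] F [-0.  -1.1 -0.5] w 91.2
```

View pics/c1.png

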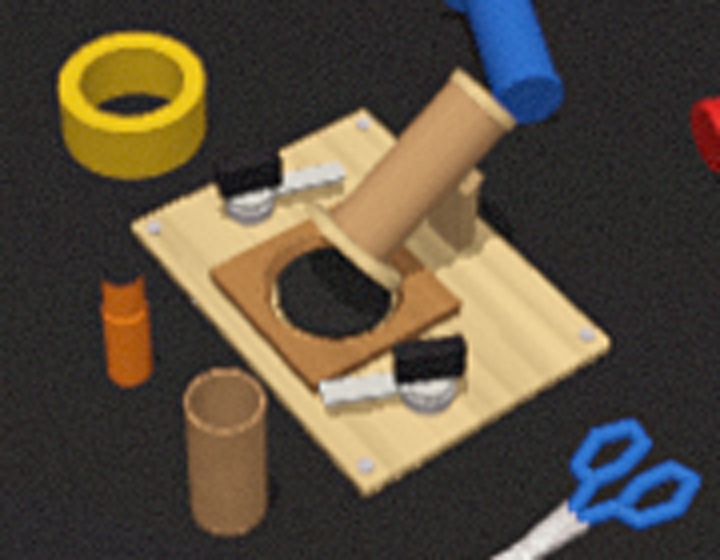

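The crop confirms it: the tan tower leans on the V rest with its cap at about (485,95), and both knob tongues are clear. Next I move above the cap.

```bash
python3 -m inch '[[[0.0912,-0.03,-0.02,-0.06,0,0,0],[0.0912,-0.07,-0.05,-0.08,0,0,0],[0.0912,-0.42,-0.29,-0.08,-0.067,-0.696,-0.184],[0.0912,-0.42,-0.29,-0.08,-0.067,-0.696,-0.184],[0.0912,-0.42,-0.29,-0.08,-0.067,-0.696,-0.184],[0.0912,-0.42,-0.29,-0.08,-0.067,-0.696,-0.184],[0.0912,-0.42,-0.29,-0.08,-0.067,-0.696,-0.184],[0.0912,-0.42,-0.29,-0.08,-0.067,-0.696,-0.184]]]'
python3 -c "
from look import *
rel([-115,0,260],-40)"
```

```text
time_s: 1.55
tcp_pos: [427.6, 281.9, 289.1]
orientation: [-179.7, 40.1, 171.0]
wrist_force: [0.2, 1.3, -0.0]
width: 91.3
gripper_force: 0.0
[-0.0581 -0.104   0.0876] [0.0007 0.0026 0.0065] t 1.55 base tcp [-216.5  103.6  289.1] F [-0.   1.3 -0. ] w 91.3
```

```bash
python3 -m inch '[[[0.0912,-0.058,-0.104,0.088,0,0,0.006],[0.0912,-0.058,-0.104,0.088,0,0,0.006],[0.0912,-0.058,-0.104,0.088,0,0,0.006],[0.0912,-0.058,-0.104,0.088,0,0,0.006],[0.0912,-0.058,-0.104,0.088,0,0,0.006]]]'
python3 - <<'E'
from look import *
for n in("top","scene"):
    f=vision.grab_frame(n)
    for k in("recess","tower_top","knob_left","knob_right"):
        print(n,k,[(np.round(B.inv().apply(np.array(d['position'])-C)),round(d['confidence'],2)) for d in models.mark_of(f,k)][:4])
rel([-104,0,119],-40)
E
```

```text
time_s: 2.05
tcp_pos: [512.1, 162.2, 260.2]
orientation: [179.7, 40.0, 169.8]
wrist_force: [-0.5, 0.8, -0.5]
width: 91.3
gripper_force: 0.0
top recess [(array([-1., -0., 19.]), 0.6)]
top tower_top [(array([-219.,  -65.,   27.]), 0.86), (array([-119.,   -6.,  128.]), 0.66)]
top knob_left [(array([ 4., 99., 55.]), 0.58)]
top knob_right [(array([   3., -100.,   50.]), 0.59), (array([-21., 219.,   4.]), 0.42)]
scene recess [(array([-2., -2., 18.]), 0.58)]
scene tower_top [(array([-298.,   36.,   28.]), 0.89), (array([-222.,  -62.,   28.]), 0.84), (array([-124.,   -4.,  125.]), 0.59)]
scene knob_left [(array([ -1., 101.,  50.]), 0.94), (array([-322.,  342.,    5.]), 0.41)]
scene knob_right [(array([  -5., -104.,   49.]), 0.59), (array([-4., -2., 20.]), 0.52)]
[ 0.0829 -0.0023  0.115 ] [ 0.0008  0.0001 -0.0053] t 2.55 base tcp [-114.4    1.7  260.4] F [-0.4 -0.   0. ] w 91.0
```

```bash
python3 -c "
from look import *
rel([-108,-3,115],-40)"
```

```text
[ 0.0885 -0.0053  0.1155] [ 0.0008  0.0001 -0.0053] t 2.55 base tcp [-114.4    1.7  260.4] F [-0.4 -0.   0. ] w 91.0
```

```bash
python3 -m inch '[[[0.0912,0.03,-0.005,0.038,0,0,-0.005],[0.0912,0.055,-0.005,0.07,0,0,-0.005],[0.0912,0.075,-0.005,0.1,0,0,-0.005],[0.0912,0.0885,-0.005,0.1155,0,0,-0.005],[0.0912,0.0885,-0.005,0.1155,0,0,-0.005]]]'
python3 - <<'E'
from look import *
rel([-108,-3,115],-40)
f=vision.grab_frame("scene");i=f['img'][170:350,260:440]
cv2.imwrite('pics/c2.png',cv2.resize(i,None,fx=3,fy=3,interpolation=2))
E
```

```text
time_s: 3.05
tcp_pos: [528.5, 169.5, 149.3]
orientation: [-179.1, 36.5, 170.5]
wrist_force: [-0.7, -0.3, 0.4]
width: 91.5
gripper_force: 0.0
[ 0.0281 -0.0121  0.0221] [-0.0161 -0.0617  0.001 ] t 3.05 base tcp [-98.4   9.4 149.3] F [-0.6 -0.4  0.4] w 91.5
```

View pics/c2.png

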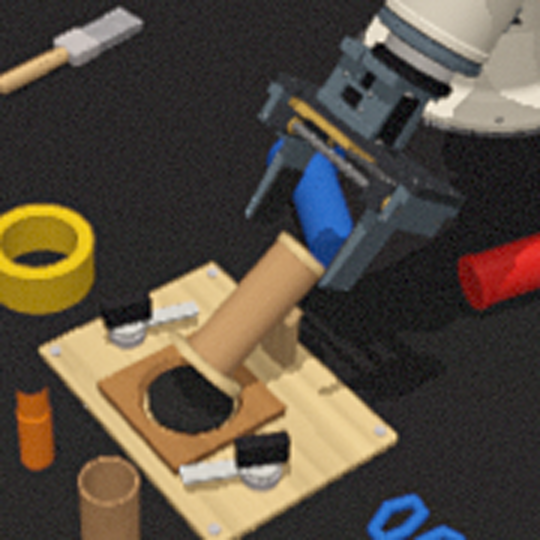

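The fingers are still above and behind the cap, at about (300,240) in the crop, and the arm stopped short of its target. I'll check the joint angles.

```bash
python3 -c "
from look import *
print(observe()['joint_pos'])
rel([-108,-3,115],-15)
rel([-108,-3,165],-15)"
```

```text
[ 24.10950644  22.7328188  118.46908657 -70.11721964  21.35776439
   7.02062531]
[ 0.0285 -0.0119  0.0229] [-0.0155  0.3758 -0.0027] t 3.1 base tcp [-98.6   9.2 150.2] F [-0.6  1.   0.2] w 91.0
[-0.0013 -0.0125 -0.0172] [-0.0155  0.3758 -0.0027] t 3.1 base tcp [-98.6   9.2 150.2] F [-0.6  1.   0.2] w 91.0
```

```bash
python3 -m inch '[[[0.0912,0,-0.004,-0.03,-0.005,0.13,0],[0.0912,0,-0.008,-0.03,-0.01,0.26,0],[0.0912,0,-0.0125,-0.02,-0.015,0.376,0],[0.0912,0,-0.0125,-0.017,-0.015,0.376,-0.003],[0.0912,0,-0.0125,-0.017,-0.015,0.376,-0.003]]]'
python3 -c "
from look import *
print(observe()['joint_pos'])
rel([-115,-3,114],-15)"
```

```text
time_s: 3.6
tcp_pos: [515.3, 154.7, 164.6]
orientation: [-178.8, 18.1, 170.0]
wrist_force: [-1.4, -1.4, -1.7]
width: 91.2
gripper_force: 0.0
[ 16.22374892  19.47531417 106.08619726 -14.19445469  39.49964271
 -53.8353223 ]
[0.0215 0.0053 0.0461] [-0.0235  0.0537 -0.0081] t 3.6 base tcp [-109.    -7.4  164.6] F [-1.1 -1.7 -1.7] w 91.2
```

```bash
python3 -m inch '[[[0.0912,0.01,0.005,0.015,-0.023,0.054,-0.008],[0.0912,0.0215,0.005,0.03,-0.023,0.054,-0.008],[0.0912,0.0215,0.005,0.046,-0.023,0.054,-0.008],[0.0912,0.0215,0.005,0.046,-0.023,0.054,-0.008]]]'
python3 - <<'E'
from look import *
rel([-115,-3,114],-15)
f=vision.grab_frame("scene");i=f['img'][190:350,260:420]
cv2.imwrite('pics/c3.png',cv2.resize(i,None,fx=3,fy=3,interpolation=2))
E
```

```text
time_s: 4.0
tcp_pos: [510.4, 158.3, 112.3]
orientation: [-179.8, 15.1, 170.4]
wrist_force: [0.7, 0.3, 0.6]
width: 91.1
gripper_force: 0.0
[ 0.0001  0.0016 -0.0018] [-0.0043  0.001  -0.0022] t 4.0 base tcp [-114.4   -4.6  112.3] F [0.6 0.5 0.6] w 91.1
```

View pics/c3.png

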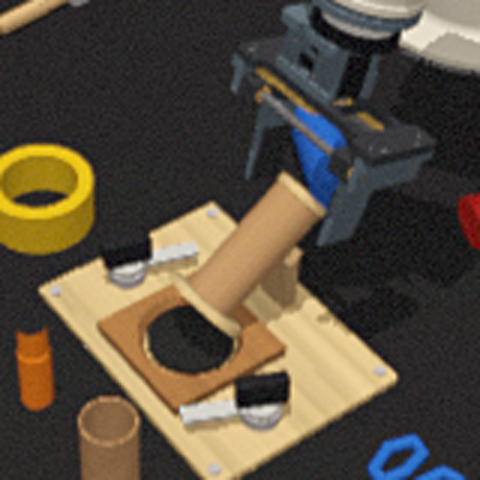

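The fingers now straddle the cap, at about (305,195). Closing.

```bash
python3 -m inch '[[[0.04,0,0,0,0,0,0],[0.04,0,0,0,0,0,0],[0.04,0,0,0,0,0,0],[0.04,0,0,0,0,0,0],[0.04,0,0,0,0,0,0],[0.04,0,0,0,0,0,0]]]'
python3 -c "
from look import *
rel([-115,-3,114],-15)"
```

```text
time_s: 4.65
tcp_pos: [511.2, 158.7, 112.5]
orientation: [-179.8, 15.1, 170.3]
wrist_force: [0.8, 1.7, 1.1]
width: 51.0
gripper_force: 30.0
[ 0.0009  0.0011 -0.0018] [-0.0035  0.0017 -0.0034] t 4.65 base tcp [-113.7   -4.1  112.5] F [0.6 1.8 1.1] w 51.0
```

```bash
cat >> look.py <<'E'
def Ry(a): return Ro.from_euler('y',a,degrees=True)
def arc(phi0,leans,px,dz,y1,P0=(-33.5,17)):
    """rows tipping tower: current lean phi0, pivot moves linearly from P0 to px over the leans"""
    s=observe();c=Ro.from_euler('xyz',s['orientation'],degrees=True)
    tb=B.inv().apply(s['tcp_pos']-C)
    piv=np.array([P0[0],0,P0[1]]);yy=tb[1];n=len(leans)
    for i,l in enumerate(leans):
        k=(i+1)/n;R=Ry(phi0-l)
        q=piv+np.array([k*(px-P0[0]),0,dz*min(1,2*k)])
        v=tb-piv;v[1]=0
        p=q+R.apply(v);p[1]=yy+k*(y1-yy)
        d=c.inv().apply(B.apply(p-tb))/1000
        rv=(c.inv()*B*R*B.inv()*c).as_rotvec()
        print(l,np.round(d,4),np.round(rv,3),np.round(p,1))
E
python3 -c "
from look import *
arc(55,[51,47,43,39,35,31,27,23,19,15,11,7,3,0],-40,2,-1)"
```

```text
51 [-0.0076  0.0002 -0.0038] [ 0.    0.07 -0.  ] [-107.3   -3.9  118.1]
47 [-0.0155  0.0005 -0.007 ] [ 0.    0.14 -0.  ] [-100.6   -3.7  123.3]
43 [-0.0235  0.0007 -0.0096] [ 0.001  0.209 -0.001] [-93.5  -3.4 127.9]
39 [-0.0317  0.001  -0.0117] [ 0.001  0.279 -0.001] [-86.1  -3.2 132. ]
35 [-0.04    0.0012 -0.0131] [ 0.001  0.349 -0.001] [-78.5  -3.  135.6]
31 [-0.0483  0.0014 -0.014 ] [ 0.001  0.419 -0.001] [-70.7  -2.8 138.6]
27 [-0.0566  0.0017 -0.0142] [ 0.002  0.489 -0.002] [-62.7  -2.5 141. ]
23 [-0.0648  0.0019 -0.0136] [ 0.002  0.558 -0.002] [-54.6  -2.3 142.5]
19 [-0.073   0.0022 -0.0123] [ 0.002  0.628 -0.002] [-46.4  -2.1 143.4]
15 [-0.081   0.0024 -0.0105] [ 0.002  0.698 -0.002] [-38.2  -1.9 143.7]
11 [-0.0889  0.0027 -0.008 ] [ 0.003  0.768 -0.003] [-30.   -1.7 143.4]
7 [-0.0966  0.003  -0.005 ] [ 0.003  0.838 -0.003] [-21.8  -1.4 142.5]
3 [-0.104   0.0032 -0.0015] [ 0.003  0.908 -0.003] [-13.7  -1.2 141. ]
0 [-0.1093  0.0035  0.0015] [ 0.003  0.96  -0.003] [ -7.8  -1.  139.5]
```

```bash
python3 -m inch '[[[0.04,-0.0076,0.0002,-0.0038,0,0.07,0],[0.04,-0.0155,0.0005,-0.007,0,0.14,0],[0.04,-0.0235,0.0007,-0.0096,0,0.209,-0.001],[0.04,-0.0317,0.001,-0.0117,0.001,0.279,-0.001],[0.04,-0.04,0.0012,-0.0131,0.001,0.349,-0.001],[0.04,-0.04,0.0012,-0.0131,0.001,0.349,-0.001]]]'
python3 - <<'E'
from look import *
rel([-78.5,-3,135.6],5)
f=vision.grab_frame("scene");i=f['img'][190:350,260:420]
cv2.imwrite('pics/c4.png',cv2.resize(i,None,fx=3,fy=3,interpolation=2))
arc(35,[31,27,23,19,15,11,7,3,0],-40,0.5,-1,P0=(-35.8,18.4))
E
```

```text
time_s: 5.25
tcp_pos: [548.1, 153.4, 135.2]
orientation: [-179.8, -5.0, 170.2]
wrist_force: [0.1, -0.2, -3.8]
width: 50.8
gripper_force: 30.0
[ 0.0021  0.0003 -0.0002] [-0.0031  0.0007 -0.0048] t 5.25 base tcp [-76.4  -3.3 135.2] F [ 0.1 -0.1 -3.8] w 50.8
31 [-0.0075  0.0003 -0.0034] [ 0.    0.07 -0.  ] [-70.   -3.1 137.5]
27 [-0.0152  0.0006 -0.0063] [ 0.001  0.14  -0.001] [-62.1  -2.9 139.7]
23 [-0.0231  0.0009 -0.0085] [ 0.001  0.209 -0.001] [-54.   -2.6 141.3]
19 [-0.0311  0.0012 -0.0102] [ 0.001  0.279 -0.001] [-45.9  -2.3 142.3]
15 [-0.0392  0.0015 -0.0112] [ 0.002  0.349 -0.001] [-37.7  -2.1 142.6]
11 [-0.0473  0.0018 -0.0116] [ 0.002  0.419 -0.002] [-29.6  -1.8 142.3]
7 [-0.0555  0.0021 -0.0114] [ 0.002  0.489 -0.002] [-21.5  -1.5 141.3]
3 [-0.0636  0.0024 -0.0105] [ 0.003  0.558 -0.002] [-13.4  -1.3 139.8]
0 [-0.0696  0.0027 -0.0095] [ 0.003  0.611 -0.002] [ -7.6  -1.  138.3]
```

View pics/c4.png

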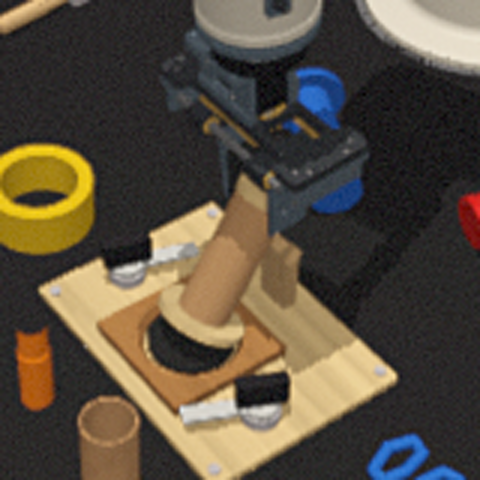

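The tower is turning with the hand, and its foot edge is at about (200,320), inside the recess. I'll finish tipping it upright.

```bash
python3 -m inch '[[[0.04,-0.0075,0.0003,-0.003,0,0.07,0],[0.04,-0.0152,0.0006,-0.0056,0.001,0.14,-0.001],[0.04,-0.0231,0.0009,-0.0077,0.001,0.209,-0.001],[0.04,-0.0311,0.0012,-0.0094,0.001,0.279,-0.001],[0.04,-0.0392,0.0015,-0.0104,0.002,0.349,-0.001],[0.04,-0.0473,0.0018,-0.0108,0.002,0.419,-0.002],[0.04,-0.0555,0.0021,-0.0106,0.002,0.489,-0.002],[0.04,-0.0555,0.0021,-0.0106,0.002,0.489,-0.002]]]'
python3 - <<'E'
from look import *
rel([-7.6,-1,138],40)
f=vision.grab_frame("scene");i=f['img'][190:350,260:420]
cv2.imwrite('pics/c5.png',cv2.resize(i,None,fx=3,fy=3,interpolation=2))
for k in ("tower","tower_top"): print([(np.round(B.inv().apply(np.array(d['position'])-C)),round(d['confidence'],2)) for d in models.mark_of(f,k)])
E
```

```text
time_s: 6.1
tcp_pos: [601.7, 146.1, 138.8]
orientation: [-179.6, -33.1, 170.2]
wrist_force: [0.8, -0.3, -0.2]
width: 50.8
gripper_force: 30.0
[-0.0128  0.0006 -0.0074] [-0.0042  0.12   -0.0052] t 6.1 base tcp [-22.3  -1.6 138.8] F [ 0.8 -0.2 -0.2] w 50.8
[(array([-3.,  5., 21.]), 0.97), (array([-276., -184.,   41.]), 0.82), (array([-422.,   77.,   39.]), 0.62)]
[(array([-298.,   36.,   31.]), 0.87), (array([-220.,  -63.,   27.]), 0.55)]
```

View pics/c5.png

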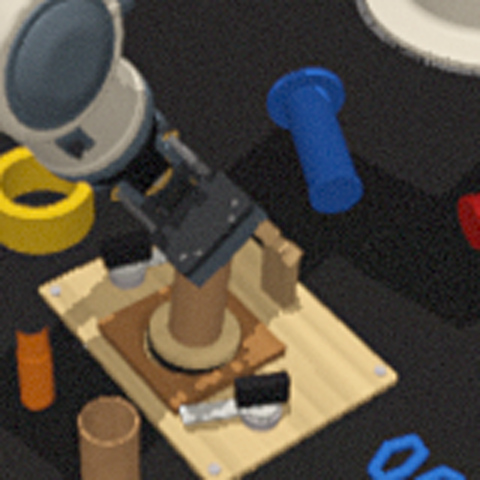

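The tower is nearly upright, with its foot at about (195,340) over the recess. Finishing the last 7 degrees.

```bash
python3 -m inch '[[[0.04,-0.0045,0.0003,-0.0023,-0.001,0.04,-0.001],[0.04,-0.009,0.0006,-0.005,-0.002,0.08,-0.003],[0.04,-0.0128,0.0006,-0.0074,-0.003,0.12,-0.004],[0.04,-0.0128,0.0006,-0.0074,-0.003,0.12,-0.004]]]'
python3 -c "
from look import *
rel([-7.6,-1,137],40)"
```

```text
time_s: 6.65
tcp_pos: [616.1, 144.7, 139.8]
orientation: [-179.9, -39.8, 170.5]
wrist_force: [1.1, 0.7, -3.8]
width: 51.0
gripper_force: 30.0
[-0.0021 -0.0004  0.002 ] [-0.0009  0.0031 -0.0002] t 6.65 base tcp [ -7.9  -0.6 139.8] F [ 1.   0.9 -3.8] w 51.0
```

```bash
python3 -m inch '[[[0.04,-0.0006,0,0.0008,0,0,0],[0.04,-0.0013,0,0.0015,0,0,0],[0.04,-0.0013,0,0.0015,0,0,0]]]'
python3 -c "
from look import *
rel([-7.6,-1,137],40)"
```

```text
time_s: 6.95
tcp_pos: [616.0, 144.8, 138.9]
orientation: [-180.0, -39.7, 170.5]
wrist_force: [-0.5, -0.7, -2.6]
width: 51.0
gripper_force: 30.0
[-0.0016 -0.0005  0.0012] [-0.0008  0.0044  0.0005] t 6.95 base tcp [ -8.   -0.5 138.9] F [-0.4 -0.8 -2.6] w 51.0
```

```bash
python3 -m inch '[[[0.04,-0.0006,0,0.0008,0,0,0],[0.04,-0.0013,0,0.0015,0,0,0],[0.04,-0.0013,0,0.0015,0,0,0]]]'
python3 -c "
from look import *
rel([-7.6,-1,137],40)"
```

```text
time_s: 7.25
tcp_pos: [616.3, 144.8, 136.7]
orientation: [-180.0, -39.8, 170.5]
wrist_force: [1.0, 1.0, 0.2]
width: 51.0
gripper_force: 30.0
[ 0.0001 -0.0005 -0.0003] [-0.0005  0.0032  0.0005] t 7.25 base tcp [ -7.7  -0.5 136.7] F [0.8 1.2 0.2] w 51.0
```

The tower is resting on the seat. Now I open the fingers and back off.

```bash
python3 -m inch '[[[0.0912,0,0,0,0,0,0],[0.0912,0,0,0,0,0,0],[0.0912,0,0,0,0,0,0],[0.0912,0,0,0,0,0,0],[0.0912,0,0,-0.03,0,0,0],[0.0912,0,0,-0.06,0,0,0],[0.0912,0,0,-0.08,0,0,0],[0.0912,0,0,-0.08,0,0,0]]]'
python3 -c "
from look import *
rel([0,0,190],0)
f=vision.grab_frame('scene')
for k in ('tower','tower_top','recess'): print([(np.round(B.inv().apply(np.array(d['position'])-C)),round(d['confidence'],2)) for d in models.mark_of(f,k)])
"
```

```text
time_s: 8.05
tcp_pos: [668.5, 135.9, 199.3]
orientation: [180.0, -39.6, 170.5]
wrist_force: [0.3, -0.6, -0.2]
width: 90.9
gripper_force: 0.0
[0.0289 0.0007 0.036 ] [ 4.000e-04 -6.911e-01  2.000e-04] t 8.05 base tcp [ 45.3  -0.7 199.3] F [ 0.4 -0.6 -0.2] w 90.9
[(array([-277., -182.,   40.]), 0.94), (array([-423.,   76.,   39.]), 0.91), (array([ 3.,  4., 17.]), 0.64), (array([-20., 221.,   2.]), 0.46)]
[(array([ -2.,  -0., 151.]), 0.85), (array([-299.,   38.,   28.]), 0.64), (array([-2.,  1., -4.]), 0.29)]
[(array([-2., -3., 20.]), 0.59)]
```

```bash
python3 -m inch '[[[0,0.003,0,-0.01,0,-0.1,0],[0,0.006,0,0,0,-0.24,0],[0,0.012,0,0.01,0,-0.38,0],[0,0.02,0,0.02,0,-0.52,0],[0,0.029,0.0007,0.036,0,-0.691,0],[0,0.029,0.0007,0.036,0,-0.691,0],[0,0.029,0.0007,0.036,0,-0.691,0]]]'
python3 -c "
from look import *
rel([0,0,156],0)"
```

```text
time_s: 8.95
tcp_pos: [619.2, 144.9, 188.9]
orientation: [-180.0, -0.3, 170.6]
wrist_force: [0.4, 0.6, 1.1]
width: 38.1
gripper_force: 0.0
[-0.0051 -0.      0.0329] [-0.0009 -0.0047  0.0022] t 8.95 base tcp [-4.900e+00  1.000e-01  1.889e+02] F [0.3 0.7 1.1] w 38.1
```

```bash
python3 -m inch '[[[0,-0.005,0,0,0,-0.005,0.002],[0,-0.005,0,0,0,-0.005,0.002],[0,-0.005,0,0.01,0,-0.005,0.002],[0,-0.005,0,0.02,0,-0.005,0.002],[0,-0.005,0,0.03,0,-0.005,0.002],[0,-0.005,0,0.033,0,-0.005,0.002],[0,-0.005,0,0.033,0,-0.005,0.002]]]'
python3 -c "
from look import *
rel([0,0,150],0)"
```

```text
time_s: 9.65
tcp_pos: [626.8, 143.5, 154.8]
orientation: [-180.0, -0.0, 170.4]
wrist_force: [0.7, -0.1, 0.2]
width: 0.3
gripper_force: 0.0
[0.0028 0.0001 0.0048] [-0.0008 -0.0004 -0.0015] t 9.65 base tcp [ 2.800e+00 -1.000e-01  1.548e+02] F [0.7 0.  0.2] w 0.3
```

```bash
python3 -m inch '[[[0,0.003,0,0.001,0,0,0],[0,0.003,0,0.002,0,0,0],[0,0.003,0,0.003,0,0,0],[0,0.003,0,0.004,0,0,0],[0,0.003,0,0.005,0,0,0],[0,0.003,0,0.005,0,0,0]]]'
python3 -c "
from look import *
rel([0,0,147],0)"
```

```text
time_s: 10.25
tcp_pos: [624.4, 143.9, 151.3]
orientation: [-180.0, 0.1, 170.4]
wrist_force: [-1.6, -0.8, 6.1]
width: 0.4
gripper_force: 3.1
[0.0004 0.0001 0.0043] [-0.0004  0.0018 -0.0014] t 10.25 base tcp [ 4.000e-01 -1.000e-01  1.513e+02] F [-1.5 -1.1  6.1] w 0.4
```

```bash
python3 -m inch '[[[0,0,0,0.0006,0,0,0],[0,0,0,0.0012,0,0,0],[0,0,0,0.0018,0,0,0],[0,0,0,0.0024,0,0,0],[0,0,0,0.003,0,0,0],[0,0,0,0.003,0,0,0]]]'
python3 -m inch '[[[0,0,0,0.0005,0,0,0],[0,0,0,0.001,0,0,0],[0,0,0,0.0015,0,0,0],[0,0,0,0.0015,0,0,0]]]'
```

```text
time_s: 10.85
tcp_pos: [625.3, 143.4, 150.3]
orientation: [-180.0, 0.3, 170.4]
wrist_force: [-6.3, -6.3, 30.7]
width: 0.6
gripper_force: 15.5
time_s: 11.25
tcp_pos: [625.7, 143.2, 149.9]
orientation: [-180.0, 0.3, 170.4]
wrist_force: [-9.3, -10.7, 43.3]
width: 0.2
gripper_force: 21.8
```

```bash
python3 -m inch '[[[0,0,0,-0.004,0,0,0],[0,0,0,-0.008,0,0,0],[0,0,0,-0.02,0,0,0],[0,0,0,-0.05,0,0,0],[0,0,0,-0.09,0,0,0],[0,0,0,-0.09,0,0,0]]]'
python3 - <<'E'
from look import *
rel([0,0,147],0)
ims=[]
for n in("scene","top"):
    f=vision.grab_frame(n)
    for k in ('tower','tower_top','recess'): print([(np.round(B.inv().apply(np.array(d['position'])-C),1),round(d['confidence'],2)) for d in models.mark_of(f,k)])
    b=(slice(240,350),slice(270,390)) if n=="scene" else (slice(165,255),slice(205,305))
    ims.append(cv2.resize(f['img'][b],(400,370 if n=='scene' else 360),interpolation=2)[:360])
cv2.imwrite('pics/c6.png',np.hstack(ims))
E
```

```text
time_s: 11.85
tcp_pos: [626.5, 144.5, 242.1]
orientation: [179.9, 0.5, 170.4]
wrist_force: [0.4, -0.4, 0.7]
width: 0.3
gripper_force: 0.0
[ 0.0032 -0.0012  0.0951] [ 0.0021  0.0089 -0.0013] t 11.85 base tcp [  2.4   0.9 242.1] F [ 0.5 -0.3  0.7] w 0.3
[(array([-276.8, -183.1,   39.5]), 0.88), (array([-421.7,   76.6,   39.4]), 0.55), (array([  31.7, -693.1,   -1.3]), 0.33)]
[(array([ -2.3,   0.3, 153. ]), 0.82), (array([-296.2,   38.3,   26.6]), 0.74), (array([-215.2,  -63.8,   28.9]), 0.73)]
[(array([-3.6,  0.5, 20.6]), 0.93)]
[(array([-278.7, -185.9,   40.4]), 0.72), (array([ 2.3,  1.4, 15.1]), 0.69), (array([-4.1, -4.8, 17.2]), 0.57)]
[(array([-221.4,  -61.9,   28.1]), 0.81), (array([  3.5,  -3.9, 149.7]), 0.59)]
[(array([-3. , -1.1, 21.8]), 0.83), (array([141.7, -35.4,  -2.5]), 0.72)]
```

View pics/c6.png

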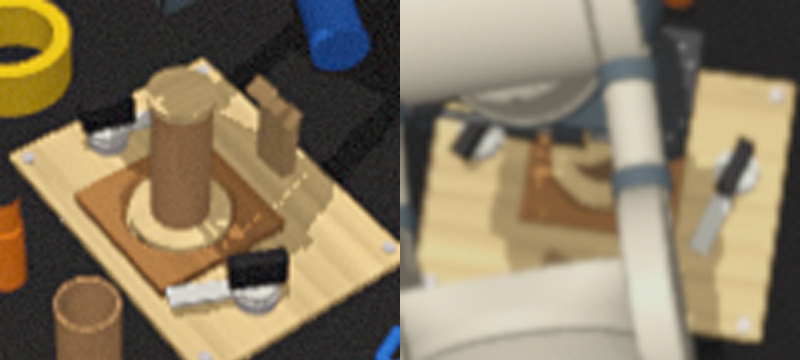

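In the left crop the tower is upright, with a dark gap at the foot's left rim at about (130,225) and none on the lower-right (+y) side. The lateral force also says the foot is jammed on the +y flare. I'll grip the cap from above, ease it towards -y and press while holding it.

```bash
python3 -m inch '[[[0.0912,0.003,-0.001,0,0.002,0.009,0],[0.0912,0.003,-0.001,0,0.002,0.009,0],[0.0912,0.003,-0.001,0.02,0.002,0.009,0],[0.0912,0.003,-0.001,0.04,0.002,0.009,0],[0.0912,0.003,-0.001,0.04,0.002,0.009,0]]]'
python3 -c "
from look import *
rel([0,0,135],0)"
```

```text
time_s: 12.75
tcp_pos: [619.5, 143.4, 193.8]
orientation: [-179.8, -0.7, 170.4]
wrist_force: [-0.1, 0.6, 0.1]
width: 37.3
gripper_force: 0.0
[-0.005   0.0016  0.0588] [-0.0036 -0.0121 -0.0015] t 12.75 base tcp [ -4.3  -1.4 193.8] F [-0.2  0.6  0.1] w 37.3
```

```bash
python3 -m inch '[[[0.0912,-0.003,0.001,0,0,-0.01,0],[0.0912,-0.003,0.001,0,0,-0.01,0],[0.0912,-0.003,0.001,0,0,-0.01,0],[0.0912,-0.003,0.001,0,0,-0.01,0],[0.0912,-0.003,0.001,0,0,-0.01,0],[0.0912,-0.003,0.001,0,0,-0.01,0]]]'
python3 -c "
from look import *
rel([0,0,135],0)"
```

```text
time_s: 13.35
tcp_pos: [624.2, 144.1, 196.4]
orientation: [-179.9, 0.1, 170.4]
wrist_force: [0.5, -0.6, -0.2]
width: 85.7
gripper_force: 0.0
[0.0003 0.     0.0614] [-0.0022  0.0023 -0.0014] t 13.35 base tcp [1.000e-01 1.000e-01 1.964e+02] F [ 0.6 -0.5 -0.2] w 85.7
```

```bash
python3 -m inch '[[[0.0912,0,0,0.02,0,0,0],[0.0912,0,0,0.04,0,0,0],[0.0912,0,0,0.061,0,0,0],[0.0912,0,0,0.061,0,0,0],[0.04,0,0,0.061,0,0,0],[0.04,0,0,0.061,0,0,0],[0.04,0,0,0.061,0,0,0],[0.04,0,0,0.061,0,0,0]]]'
python3 -m inch '[[[0.04,0,0,0,0,0,0],[0.04,0,0,0,0,0,0]]]'
python3 -c "
from look import *
rel([0,0,135],0);print(observe()['torque'])"
```

```text
time_s: 14.15
tcp_pos: [624.6, 144.0, 136.1]
orientation: [-179.9, 0.2, 170.4]
wrist_force: [-0.9, -0.5, 0.1]
width: 61.9
gripper_force: 0.0
time_s: 14.35
tcp_pos: [624.2, 143.8, 135.5]
orientation: [-179.9, 0.1, 170.4]
wrist_force: [-0.2, -0.9, 1.7]
width: 50.9
gripper_force: 30.0
[0.0003 0.0001 0.0005] [-0.0025  0.0023 -0.0013] t 14.35 base tcp [ 3.000e-01 -1.000e-01  1.355e+02] F [-0.1 -0.9  1.7] w 50.9
[-0.16813131  0.11738959  0.03300117]
```

```bash
python3 -m inch '[[[0.04,0,0,-0.002,0,0,0],[0.04,0,-0.0015,-0.002,0,0,0],[0.04,0,-0.003,-0.002,0,0,0],[0.04,0,-0.003,-0.001,0,0,0],[0.04,0,-0.003,0,0,0,0],[0.04,0,-0.003,0.001,0,0,0],[0.04,0,-0.003,0.002,0,0,0],[0.04,0,-0.003,0.002,0,0,0]]]'
python3 -c "
from look import *
rel([0,0,135],0);print(B.inv().apply(observe()['torque']))"
```

```text
time_s: 15.15
tcp_pos: [623.9, 140.9, 133.3]
orientation: [-179.9, 0.1, 170.4]
wrist_force: [1.4, -0.9, 1.6]
width: 50.8
gripper_force: 30.0
[ 0.0004  0.003  -0.0017] [-0.0023  0.0025 -0.0014] t 15.15 base tcp [  0.4  -3.  133.3] F [ 1.5 -0.7  1.6] w 50.8
[-0.29406092 -0.19384328 -0.01273463]
```

It is now lower with hardly any force, so it has come off the flare. I keep pressing.

```bash
python3 -m inch '[[[0.04,0,0,0.0007,0,0,0],[0.04,0,0,0.0014,0,0,0],[0.04,0,0,0.002,0,0,0],[0.04,0,0,0.002,0,0,0]]]'
python3 -m inch '[[[0.04,0,0,0.0007,0,0,0],[0.04,0,0,0.0014,0,0,0],[0.04,0,0,0.002,0,0,0],[0.04,0,0,0.002,0,0,0]]]'
```

```text
time_s: 15.55
tcp_pos: [624.6, 141.0, 132.5]
orientation: [-179.9, 0.2, 170.4]
wrist_force: [-2.3, -1.8, 16.4]
width: 50.8
gripper_force: 30.0
time_s: 15.95
tcp_pos: [625.6, 141.0, 132.3]
orientation: [-179.9, 0.4, 170.4]
wrist_force: [-4.4, -2.1, 35.9]
width: 51.0
gripper_force: 30.0
```

The tower dropped 3.2 mm in all and then met a hard stop. I release it and check the height.

```bash
python3 -m inch '[[[0.04,0,0,-0.003,0,0,0],[0.0912,0,0,-0.003,0,0,0],[0.0912,0,0,-0.003,0,0,0],[0.0912,0,0,-0.003,0,0,0],[0.0912,0,0,-0.003,0,0,0],[0.0912,0,0,-0.033,0,0,0],[0.0912,0,0,-0.063,0,0,0],[0.0912,0,0,-0.063,0,0,0]]]'
python3 - <<'E'
from look import *
rel([0,-3,150],0)
f=vision.grab_frame('scene')
for k in ('tower','tower_top','recess','knob_left','knob_right'): print([(np.round(B.inv().apply(np.array(d['position'])-C),1),round(d['confidence'],2)) for d in models.mark_of(f,k)])
cv2.imwrite('pics/c7.png',cv2.resize(f['img'][240:350,270:390],None,fx=5,fy=5,interpolation=2))
E
```

```text
time_s: 16.75
tcp_pos: [625.6, 141.5, 196.0]
orientation: [-180.0, 0.4, 170.4]
wrist_force: [0.3, 1.3, -0.3]
width: 91.3
gripper_force: 0.0
[ 0.0024 -0.0007  0.046 ] [-0.0006  0.0077 -0.0013] t 16.75 base tcp [  2.   -2.2 196. ] F [ 0.1  1.4 -0.3] w 91.3
[(array([-275.2, -182.5,   43.2]), 0.86), (array([-423. ,   78.4,   38.3]), 0.8), (array([-0.9, -0.3, 13.3]), 0.64)]
[(array([ 1.000e-01, -5.300e+00,  1.446e+02]), 0.94), (array([-216.9,  -61.4,   27.8]), 0.94), (array([-297.6,   38.7,   27.5]), 0.63)]
[]
[(array([  2., 101.,  48.]), 0.8)]
[(array([  -3.6, -104.6,   50.9]), 0.58)]
```

View pics/c7.png

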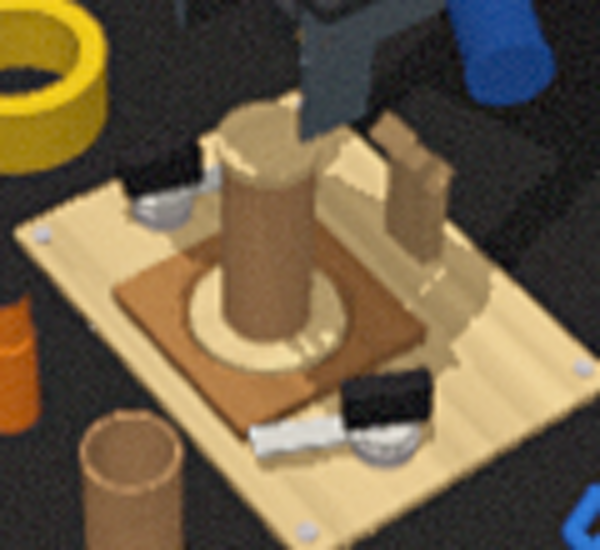

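The crop shows the tower upright with its foot flush in the recess at about (265,315), and both tongues still clear. The tower is beside the knobs and taller than the hand's underside, so I will push the knob bars with closed fingertips, keeping the hand's long side along base x.

```bash
python3 - <<'E'
from look import *
f=vision.grab_frame('scene')
for k in ('tape_roll','glue_stick','spare_tube','scissors'): print(k,[(np.round(B.inv().apply(np.array(d['position'])-C),1),round(d['confidence'],2)) for d in models.mark_of(f,k)][:2])
rel([34,136,190],0,-90)
E
```

```text
tape_roll [(array([  17.2, -225.4,    0.4]), 0.66)]
glue_stick [(array([138.8, -39.9,  -2.5]), 0.67)]
spare_tube [(array([144.1,  87.3,   2.7]), 0.73)]
scissors [(array([-19.5, 221.1,   1.9]), 0.84)]
[-0.0338  0.139   0.0016] [-8.0000e-04  3.1000e-03  1.5694e+00] t 17.3 base tcp [ -0.   -2.9 191.9] F [ 0.5 -0.6  0.4] w 91.1
```

```bash
python3 -m inch '[[[0,0,0.02,-0.01,0,0,0.14],[0,-0.01,0.04,-0.01,0,0,0.28],[0,-0.02,0.08,-0.01,0,0,0.42],[0,-0.03,0.12,-0.01,0,0,0.56],[0,-0.034,0.139,0,0,0,0.7],[0,-0.034,0.139,0.001,0,0,0.84],[0,-0.034,0.139,0.001,0,0,0.98],[0,-0.034,0.139,0.001,0,0,1.12]]]'
python3 -c "
from look import *
rel([34,136,190],0,-90)"
```

```text
time_s: 18.1
tcp_pos: [680.2, 272.8, 190.5]
orientation: [180.0, 0.2, 105.9]
wrist_force: [-0.4, -0.9, 0.9]
width: 29.9
gripper_force: 0.0
[-0.0002 -0.0002  0.0005] [0.0009 0.003  0.444 ] t 18.1 base tcp [ 34.1 136.3 190.5] F [-0.2 -0.9  0.9] w 29.9
```

```bash
python3 -m inch '[[[0,0,0,0,0,0,0.14],[0,0,0,0,0,0,0.29],[0,0,0,0,0,0,0.444],[0,0,0,0,0,0.003,0.444],[0,0,0,0,0,0.003,0.444],[0,0,0,0.04,0,0.003,0.444],[0,0,0,0.08,0,0.003,0.444],[0,0,0,0.08,0,0.003,0.444]]]'
python3 -c "
from look import *
rel([34,136,35],0,-90)"
```

```text
time_s: 18.9
tcp_pos: [677.2, 271.2, 105.6]
orientation: [-179.6, 0.2, 81.0]
wrist_force: [-0.3, 0.5, -1.2]
width: -0.1
gripper_force: 0.0
[0.002  0.003  0.0705] [-0.0067  0.0035  0.0092] t 18.9 base tcp [ 31.5 134.2 105.6] F [-0.3  0.5 -1.2] w -0.1
```

```bash
python3 -m inch '[[[0,0.002,0.003,0.03,-0.006,0.003,0.009],[0,0.002,0.003,0.055,-0.006,0.003,0.009],[0,0.002,0.003,0.07,-0.006,0.003,0.009],[0,0.002,0.003,0.07,-0.006,0.003,0.009]]]'
python3 - <<'E'
from look import *
s=observe();tb=B.inv().apply(s['tcp_pos']-C)
print(s['tcp_pos'],s['wrist_force'])
for a in (30,15,0,-15,-30,-45,-60,-69,-75):
    r=19.3;k=np.array([np.cos(np.radians(a)),np.sin(np.radians(a))])*r+[13.5,16]+[1.5,100.3]
    d=k-tb[:2];print(a,'tx,ty',np.round([d[1],d[0]],1))
E
```

```text
time_s: 19.3
tcp_pos: [683.2, 273.6, 40.3]
orientation: [179.7, -0.1, 80.4]
wrist_force: [-0.2, -0.3, 0.6]
width: 0.6
gripper_force: 0.0
[683.22318373 273.60764905  40.2517563 ] [-0.15916261 -0.25825315  0.58973206]
30 tx,ty [-11.7  -5.3]
15 tx,ty [-16.3  -3.4]
0 tx,ty [-21.3  -2.7]
-15 tx,ty [-26.3  -3.4]
-30 tx,ty [-31.   -5.3]
-45 tx,ty [-35.   -8.4]
-60 tx,ty [-38.  -12.4]
-69 tx,ty [-39.3 -15.1]
-75 tx,ty [-39.9 -17. ]
```

```bash
python3 -m inch '[[[0,-0.006,-0.005,0,0,0,0],[0,-0.012,-0.005,0,0,0,0],[0,-0.016,-0.004,0,0,0,0],[0,-0.021,-0.003,0,0,0,0],[0,-0.026,-0.003,0,0,0,0],[0,-0.031,-0.005,0,0,0,0],[0,-0.031,-0.005,0,0,0,0]]]'
python3 - <<'E'
from look import *
rel([22,102.3,35],0,-90)
f=vision.grab_frame('scene')
cv2.imwrite('pics/c8.png',cv2.resize(f['img'][240:350,270:390],None,fx=5,fy=5,interpolation=2))
E
```

```text
time_s: 20.0
tcp_pos: [673.5, 243.4, 41.0]
orientation: [179.6, -0.2, 80.3]
wrist_force: [1.4, -1.2, 0.6]
width: 0.2
gripper_force: 0.5
[-0.004  -0.0105  0.0059] [ 0.0075 -0.0035 -0.0041] t 20.0 base tcp [ 32.5 106.2  41. ] F [ 1.6 -0.9  0.6] w 0.2
```

View pics/c8.png

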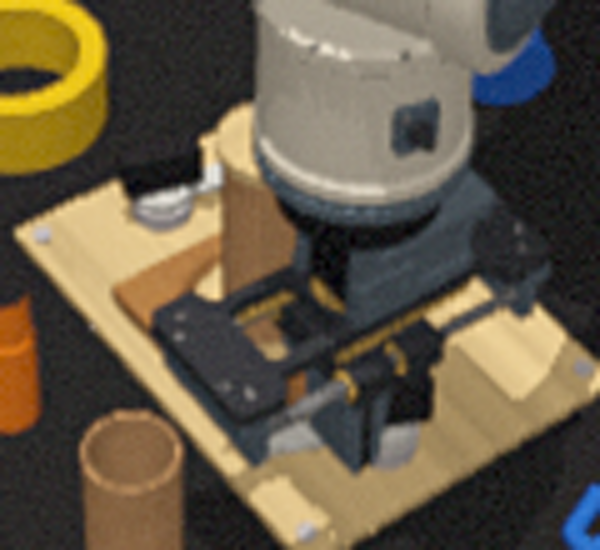

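The closed fingertips at about (355,440) are against the left knob's bar, and the tongue at about (300,430) is moving. Continuing the arc.

```bash
python3 -m inch '[[[0,-0.003,-0.003,0.002,0,0,0],[0,-0.005,-0.006,0.003,0,0,0],[0,-0.007,-0.008,0.003,0,0,0],[0,-0.008,-0.0105,0.003,0,0,0],[0,-0.008,-0.0105,0.003,0,0,0]]]'
python3 -m inch '[[[0,0,-0.001,0,0,0,0],[0,0,-0.002,0,0,0,0],[0,0,-0.003,0,0,0,0],[0,0,-0.003,0,0,0,0]]]'
python3 -c "
from look import *
rel([22,98,35],0,-90)"
```

```text
time_s: 20.55
tcp_pos: [667.7, 236.5, 40.3]
orientation: [178.9, -0.3, 80.3]
wrist_force: [23.5, -17.6, 8.1]
width: 0.5
gripper_force: 13.4
time_s: 20.95
tcp_pos: [666.3, 235.7, 40.4]
orientation: [178.8, -0.2, 80.3]
wrist_force: [31.0, -27.1, 5.6]
width: 0.6
gripper_force: 17.9
[ 0.0006 -0.0047  0.0053] [ 0.0215 -0.0035 -0.0034] t 20.95 base tcp [26.6 97.4 40.4] F [ 35.1 -21.6   5.6] w 0.6
```

```bash
python3 -m inch '[[[0,0,0.006,0,0,0,0],[0,0,0.02,0,0,0,0],[0,0.01,0.03,-0.05,0,0,0],[0,0.02,0.03,-0.1,0,0,0],[0,0.07,0.03,-0.11,0,0,0],[0,0.12,0.03,-0.11,0,0,0],[0,0.12,0.03,-0.11,0,0,0]]]'
python3 - <<'E'
from look import *
a=vision.grab_frame('scene')['img'][240:350,270:390];b=vision.grab_frame('top')['img'][165:255,205:305]
cv2.imwrite('pics/c9.png',np.hstack([cv2.resize(a,(400,366),interpolation=2)[:360],cv2.resize(b,(400,360),interpolation=2)]))
rel([22,98,35],0,-90)
E
```

```text
time_s: 21.65
tcp_pos: [707.6, 357.6, 148.7]
orientation: [179.5, -0.3, 80.5]
wrist_force: [-1.0, -2.0, -1.0]
width: 0.9
gripper_force: 0.0
[-0.1222 -0.0262  0.112 ] [ 0.0067 -0.0031 -0.0014] t 21.75 base tcp [ 47.6 219.8 147.6] F [ 0.6 -0.7 -1.2] w 0.2
```

View pics/c9.png

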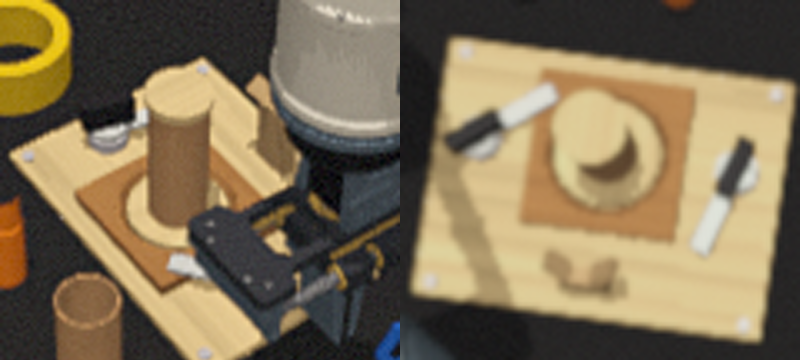

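That was one picture beyond the allowance, so from here I measure by number only. It shows the left tongue turned only to about -52 degrees, because the fingertip slid onto the bar's end. From this angle a direct grip clears the tower, so I'll measure both bars and use that.

```bash
cat >> look.py <<'E'
def knobs():
    f=vision.grab_frame('top');K=np.array([[f['fx'],0,f['cx']],[0,f['fy'],f['cy']],[0,0,1.]])
    g=f['img'].astype(int)
    def proj(mask,z):
        v,u=np.nonzero(mask);q=cv2.undistortPoints(np.c_[u,v].astype(float)[:,None],K,np.array(f['dist_coeffs']))[:,0]
        d=np.c_[q,np.ones(len(q))]@f['R'];o=-f['R'].T@f['t']
        return B.inv().apply(o+d*((z-o[2])/d[:,2])[:,None]-C)
    for k in('knob_left','knob_right'):
        for r in models.silhouettes(f,k)[:2]:
            m=r['mask'];bk=m&(g.max(2)<70);wh=m&(g.min(2)>150)
            if bk.sum()<15: continue
            b=proj(bk,59);w=proj(wh,29)
            e=np.linalg.svd(b[:,:2]-b[:,:2].mean(0))[2][0];t=w.mean(0)-b.mean(0)
            print(k,round(r['confidence'],2),'n',bk.sum(),wh.sum(),'bar c',np.round(b[:,:2].mean(0),1),'axis',np.round(np.degrees(np.arctan2(e[1],e[0])),1),'to white',np.round(np.degrees(np.arctan2(t[1],t[0])),1))
E
python3 -c "
from look import *
knobs()
rel([2,100,130],0,-52)"
```

```text
knob_left 0.73 n 52 79 bar c [-4.  93.4] axis 127.3 to white -47.8
knob_right 0.62 n 32 87 bar c [  -2.5 -105.5] axis 163.6 to white 160.2
[-0.1176 -0.0461  0.0174] [ 7.400e-03 -6.000e-04 -6.675e-01] t 21.9 base tcp [ 48.5 217.4 148. ] F [ 0.3 -0.8 -0.2] w 0.7
```

```bash
python3 -m inch '[[[0.06,-0.03,-0.01,0,0,0,-0.14],[0.06,-0.06,-0.02,0,0,0,-0.28],[0.06,-0.09,-0.035,0,0,0,-0.42],[0.06,-0.12,-0.0485,0.005,0,0,-0.56],[0.06,-0.12,-0.0485,0.017,0.007,0,-0.667],[0.06,-0.12,-0.0485,0.017,0.007,0,-0.667],[0.06,-0.12,-0.0485,0.017,0.007,0,-0.667]]]'
python3 -c "
from look import *
rel([-0.5,97.5,36],0,-52.5)"
```

```text
time_s: 22.6
tcp_pos: [640.3, 240.9, 130.8]
orientation: [179.9, -0.0, 118.3]
wrist_force: [1.1, 0.8, -0.1]
width: 53.7
gripper_force: 0.0
[-0.0003 -0.0011  0.0948] [ 0.0017 -0.0005  0.0045] t 22.6 base tcp [1.000e-01 9.820e+01 1.308e+02] F [ 1.   0.9 -0.1] w 53.7
```

```bash
python3 -m inch '[[[0.06,0,-0.001,0.03,0,0,0],[0.06,0,-0.001,0.06,0,0,0],[0.06,0,-0.001,0.08,0,0,0],[0.06,0,-0.001,0.094,0,0,0],[0.06,0,-0.001,0.094,0,0,0],[0.06,0,-0.001,0.094,0,0,0]]]'
python3 -m inch '[[[0,0,0,0,0,0,0],[0,0,0,0,0,0,0],[0,0,0,0,0,0,0],[0,0,0,0,0,0,0],[0,0,0,0,0,0,0],[0,0,0,0,0,0,0]]]'
python3 -c "
from look import *
rel([-0.5,97.5,36],0,-52.5)"
```

```text
time_s: 23.2
tcp_pos: [639.9, 241.3, 37.4]
orientation: [179.9, -0.0, 118.5]
wrist_force: [0.4, -0.7, 1.2]
width: 60.1
gripper_force: 0.0
time_s: 23.8
tcp_pos: [638.9, 240.9, 36.6]
orientation: [180.0, -0.0, 118.5]
wrist_force: [-18.1, -7.7, 11.4]
width: 14.7
gripper_force: 10.8
[-0.0009  0.0003  0.0006] [ 0.0008 -0.0006  0.0089] t 23.8 base tcp [-1.3 98.1 36.6] F [-16.6 -10.6  11.4] w 14.7
```

```bash
python3 -m inch '[[[0,0,-0.0015,0,0,0,0],[0,0,-0.002,0,0,0,0.06],[0,0,-0.002,0,0,0,0.14],[0,0,-0.002,0,0,0,0.22],[0,0,-0.002,0,0,0,0.30],[0,0,-0.002,0,0,0,0.38],[0,0,-0.002,0,0,0,0.38]]]'
python3 -c "
from look import *
s=observe();print(s['torque'],s['gripper_force']);rel([-2,97,36],0,-90)"
```

```text
time_s: 24.5
tcp_pos: [638.5, 240.6, 36.7]
orientation: [179.8, -0.1, 96.6]
wrist_force: [4.9, 4.5, -3.6]
width: 14.0
gripper_force: 30.0
[ 0.56979762 -0.81492511 -0.01243299] 30.000036656856537
[-0.0006 -0.0005  0.0007] [ 0.003  -0.0022  0.2801] t 24.5 base tcp [-1.6 97.7 36.7] F [ 4.1  5.3 -3.6] w 14.0
```

```bash
python3 -m inch '[[[0,0,0,0,0,0,0.07],[0,0,0,0,0,0,0.14],[0,0,0,0,0,0,0.21],[0,0,0,0,0,0,0.26],[0,0,0,0,0,0,0.3],[0,0,0,0,0,0,0.33],[0,0,0,0,0,0,0.33]]]'
python3 -c "
from look import *
s=observe();print(s['torque'],s['gripper_force']);rel([-2,97,36],0,-90)"
```

```text
time_s: 25.2
tcp_pos: [638.7, 240.6, 36.7]
orientation: [179.8, -0.1, 77.8]
wrist_force: [6.0, 3.9, -4.8]
width: 14.6
gripper_force: 30.9
[ 0.51973049 -0.95394318  1.11115229] 30.873634815216064
[-0.0007 -0.0005  0.0007] [ 0.0031 -0.0024 -0.0468] t 25.2 base tcp [-1.5 97.7 36.7] F [ 5.3  4.9 -4.8] w 14.6
```

The torque rose to 1.1 N m, so the left knob is at its end stop. I release it and go over to the right knob.

```bash
python3 -m inch '[[[0.04,0,0,0,0,0,-0.03],[0.04,0,0,0,0,0,-0.03],[0.04,0,0,0,0,0,-0.03],[0.04,0,0,-0.04,0,0,-0.04],[0.04,0,0,-0.09,0,0,-0.045],[0.04,0,0,-0.14,0,0,-0.045],[0.04,0,0,-0.17,0,0,-0.045],[0.04,0,0,-0.17,0,0,-0.045]]]'
python3 -c "
from look import *
rel([-30,-137,190],0,-90)"
```

```text
time_s: 26.0
tcp_pos: [639.4, 240.4, 211.9]
orientation: [179.5, -0.3, 80.4]
wrist_force: [0.7, 0.1, -0.7]
width: 39.8
gripper_force: 0.0
[-0.2348 -0.029   0.0205] [ 0.008  -0.0047 -0.002 ] t 26.0 base tcp [ -0.7  97.7 211.9] F [ 0.7  0.2 -0.7] w 39.8
```

```bash
python3 -m inch '[[[0,-0.04,-0.005,0,0,0,0],[0,-0.09,-0.01,0,0.004,-0.002,0],[0,-0.14,-0.02,0,0.008,-0.004,0],[0,-0.19,-0.029,0,0.008,-0.004,0],[0,-0.235,-0.029,0.01,0.008,-0.004,0],[0,-0.235,-0.029,0.03,0.008,-0.004,0],[0,-0.235,-0.029,0.07,0.008,-0.004,0],[0,-0.235,-0.029,0.07,0.008,-0.004,0]]]'
python3 -c "
from look import *
rel([-30,-137,37],0,-90);knobs()"
```

```text
time_s: 26.8
tcp_pos: [566.4, 12.9, 132.0]
orientation: [-179.1, 0.2, 80.3]
wrist_force: [-0.3, -0.2, 0.4]
width: -0.1
gripper_force: 0.0
[0.0022 0.0066 0.0949] [-0.0151  0.0033 -0.0028] t 26.8 base tcp [ -35.2 -138.8  132. ] F [-0.3 -0.2  0.4] w -0.1
knob_left 0.76 n 41 94 bar c [-3.8 92.6] axis -92.1 to white -88.4
knob_right 0.18 n 41 88 bar c [-3.8 92.6] axis -92.1 to white -88.9
```

```bash
python3 -m inch '[[[0,0.002,0.004,0,-0.008,0.002,0],[0,0.002,0.004,0.03,-0.008,0.002,0],[0,0.002,0.004,0.06,-0.008,0.002,0],[0,0.002,0.004,0.085,-0.008,0.002,0],[0,0.002,0.004,0.095,-0.008,0.002,0],[0,0.002,0.004,0.095,-0.008,0.002,0],[0,0.002,0.004,0.095,-0.008,0.002,0]]]'
python3 -c "
from look import *
rel([-29,-123,37],0,-90)"
```

```text
time_s: 27.65
tcp_pos: [574.2, 14.3, 42.5]
orientation: [179.8, 0.0, 80.4]
wrist_force: [-0.9, 1.3, -0.1]
width: 0.3
gripper_force: 0.0
[ 0.0131 -0.0013  0.0055] [ 0.0027  0.0005 -0.0014] t 27.65 base tcp [ -27.7 -136.1   42.5] F [-1.1  1.1 -0.1] w 0.3
```

```bash
python3 -m inch '[[[0,0.007,-0.001,0.002,0,0,0],[0,0.013,-0.0013,0.003,0,0,0],[0,0.0176,-0.0019,0.003,0,0,0],[0,0.0216,-0.0014,0.003,0,0,0],[0,0.024,-0.0005,0.003,0,0,0],[0,0.0261,0.0006,0.003,0,0,0],[0,0.0261,0.0006,0.003,0,0,0]]]'
python3 -c "
from look import *
rel([-25,-107.4,37],0,-90);knobs()"
```

```text
time_s: 28.35
tcp_pos: [578.2, 40.2, 38.2]
orientation: [180.0, 0.0, 80.4]
wrist_force: [-1.7, -1.5, 1.4]
width: 0.3
gripper_force: 0.9
[0.0026 0.0031 0.0012] [ 0.0006  0.0006 -0.0014] t 28.35 base tcp [ -28.1 -110.    38.2] F [-1.5 -1.7  1.4] w 0.3
knob_left 0.49 n 41 87 bar c [-3.8 92.6] axis -92.1 to white -89.0
```

```bash
python3 -m inch '[[[0,-0.01,-0.01,0,0,0,0],[0,-0.015,-0.015,0,0,0,0],[0.06,-0.015,-0.015,-0.05,0,0,0],[0.06,-0.03,-0.015,-0.1,0,0,0],[0.06,-0.08,-0.015,-0.1,0,0,0],[0.06,-0.13,-0.015,-0.1,0,0,0],[0.06,-0.13,-0.015,-0.1,0,0,0]]]'
python3 -c "
from look import *
knobs();rel([-0.5,-102.5,130],0,-50)"
```

```text
time_s: 29.2
tcp_pos: [541.1, -90.6, 138.8]
orientation: [179.9, 0.1, 80.2]
wrist_force: [-0.4, 1.3, 0.8]
width: 37.6
gripper_force: 0.0
knob_left 0.61 n 41 58 bar c [-3.8 92.6] axis -92.1 to white -89.8
knob_right 0.51 n 33 92 bar c [  -3.4 -104.8] axis 132.3 to white 129.0
[0.1378 0.0425 0.0082] [ 6.000e-04  5.000e-04 -7.009e-01] t 29.35 base tcp [ -43.4 -240.1  138.2] F [ 0.3  0.7 -0.8] w 49.4
```

```bash
python3 -m inch '[[[0.06,0.03,0.01,0,0,0,-0.14],[0.06,0.06,0.02,0,0,0,-0.28],[0.06,0.1,0.03,0,0,0,-0.42],[0.06,0.138,0.042,0,0,0,-0.56],[0.06,0.138,0.042,0,0,0,-0.7],[0.06,0.138,0.042,0,0,0,-0.733],[0.06,0.138,0.042,0,0,0,-0.733],[0.06,0.138,0.042,0,0,0,-0.733]]]'
python3 -c "
from look import *
rel([-1,-102,37],0,-48)"
```

```text
time_s: 30.15
tcp_pos: [605.8, 44.3, 138.0]
orientation: [-180.0, 0.0, 122.4]
wrist_force: [-0.1, -0.0, 0.1]
width: 60.2
gripper_force: 0.0
[-8.00e-04 -1.00e-04  1.01e-01] [-0.0001  0.0007 -0.0021] t 30.15 base tcp [  -1.5 -101.3  138. ] F [-0.1 -0.1  0.1] w 60.2
```

```bash
python3 -m inch '[[[0.06,-0.001,0,0.03,0,0,0],[0.06,-0.001,0,0.06,0,0,0],[0.06,-0.001,0,0.085,0,0,0],[0.06,-0.001,0,0.101,0,0,0],[0.06,-0.001,0,0.101,0,0,0],[0.06,-0.001,0,0.101,0,0,0]]]'
python3 -m inch '[[[0,0,0,0,0,0,0],[0,0,0,0,0,0,0],[0,0,0,0,0,0,0],[0,0,0,0,0,0,0],[0,0,0,0,0,0,0],[0,0,0,0,0,0,0]]]'
python3 -c "
from look import *
s=observe();print(s['torque'],s['gripper_force']);rel([-1,-102,37],0,-90)"
```

```text
time_s: 30.75
tcp_pos: [606.7, 42.5, 37.6]
orientation: [180.0, 0.1, 122.4]
wrist_force: [-0.1, -0.2, 0.2]
width: 59.9
gripper_force: 0.0
time_s: 31.35
tcp_pos: [606.7, 42.4, 37.3]
orientation: [180.0, 0.1, 122.4]
wrist_force: [0.1, -0.2, 0.2]
width: 15.1
gripper_force: 2.7
[-0.05094807  0.09083054 -0.09113113] 2.7115076780319214
[0.0013 0.0002 0.0003] [7.000e-04 1.000e-03 7.313e-01] t 31.35 base tcp [  -0.3 -103.1   37.3] F [ 0.1 -0.2  0.2] w 15.1
```

```bash
python3 -m inch '[[[0,0,0,0,0,0,0],[0,0,0,0,0,0,0.06],[0,0,0,0,0,0,0.14],[0,0,0,0,0,0,0.22],[0,0,0,0,0,0,0.30],[0,0,0,0,0,0,0.38],[0,0,0,0,0,0,0.46],[0,0,0,0,0,0,0.46]]]'
python3 -c "
from look import *
s=observe();print(s['torque'],s['gripper_force']);rel([-1,-102,37],0,-90)"
```

```text
time_s: 32.15
tcp_pos: [606.6, 42.4, 37.3]
orientation: [180.0, 0.1, 96.0]
wrist_force: [-0.5, -0.3, 2.0]
width: 14.0
gripper_force: 30.0
[-0.08078848  0.17439465 -0.08122717] 29.976301789283752
[ 0.0012 -0.0003  0.0003] [0.0008 0.0008 0.2698] t 32.15 base tcp [  -0.4 -103.    37.3] F [-0.4 -0.4  2. ] w 14.0
```

```bash
python3 -m inch '[[[0,0,0,0,0,0,0.07],[0,0,0,0,0,0,0.14],[0,0,0,0,0,0,0.2],[0,0,0,0,0,0,0.25],[0,0,0,0,0,0,0.29],[0,0,0,0,0,0,0.32],[0,0,0,0,0,0,0.32]]]'
python3 -c "
from look import *
s=observe();print(s['torque'],s['gripper_force']);rel([-1,-102,37],0,-90)"
```

```text
time_s: 32.85
tcp_pos: [606.6, 42.4, 37.3]
orientation: [179.9, 0.1, 77.8]
wrist_force: [-1.1, -1.9, 3.9]
width: 14.3
gripper_force: 30.9
[-0.27364357  0.2732751   1.22653844] 30.936843752861023
[ 0.0011 -0.0007  0.0003] [ 0.0009  0.001  -0.047 ] t 32.85 base tcp [  -0.4 -103.1   37.3] F [-0.7 -2.1  3.9] w 14.3
```

The right knob is at its end stop too, at 1.2 N m. I release it, retreat clear and check.

```bash
python3 -m inch '[[[0.04,0,0,0,0,0,-0.03],[0.04,0,0,0,0,0,-0.03],[0.04,0,0,0,0,0,-0.03],[0.04,0,0,-0.04,0,0,-0.03],[0.04,0,0,-0.09,0,0,-0.03],[0.04,0,0,-0.14,0,0,-0.03],[0.04,-0.04,0,-0.16,0,0,-0.03],[0.04,-0.08,0,-0.16,0,0,-0.03]]]'
python3 -m inch '[[[0.04,-0.04,-0.04,0,0,0,0],[0.04,-0.08,-0.08,0,0,0,0],[0.04,-0.08,-0.08,0,0,0,0]]]'
python3 -c "
from look import *
knobs();rel([0,0,200],0,-90)
for n in('top','scene'):
    f=vision.grab_frame(n)
    for k in ('tower','tower_top'): print([(np.round(B.inv().apply(np.array(d['position'])-C),1),round(d['confidence'],2)) for d in models.mark_of(f,k)])
"
```

```text
time_s: 33.65
tcp_pos: [591.2, -36.1, 201.0]
orientation: [179.6, 0.0, 79.6]
wrist_force: [1.3, -0.6, -0.7]
width: 40.1
gripper_force: 0.0
time_s: 33.95
tcp_pos: [492.4, -101.2, 197.1]
orientation: [-179.9, 0.1, 79.3]
wrist_force: [0.5, 0.9, -0.1]
width: 39.9
gripper_force: 0.0
knob_left 0.47 n 41 76 bar c [-3.8 92.6] axis -92.1 to white -88.8
knob_right 0.45 n 30 88 bar c [  -2.7 -105.4] axis -90.6 to white 89.1
[ 0.2633  0.0804 -0.0024] [ 0.0016  0.0005 -0.02  ] t 34.1 base tcp [ -85.7 -261.7  197.5] F [ 0.7  0.1 -0.1] w 40.1
[(array([ 2.2, -2.9, 12.6]), 0.91), (array([-427.7,   73.1,   44.6]), 0.7), (array([-278.3, -185.4,   41.9]), 0.67)]
[(array([-217.8,  -61.9,   27.2]), 0.89), (array([-301.9,   42.3,   28.8]), 0.89), (array([  6.9,  -4.2, 143.9]), 0.58)]
[(array([ 0.6, -2.9, 10.7]), 0.83), (array([ -1.4,  -3.2, 146.4]), 0.61), (array([-422.5,   78.1,   35.8]), 0.59), (array([ -1.1, 100.2,  51. ]), 0.42)]
[(array([-298.6,   38.7,   26.3]), 0.79), (array([  0.4, 100.4,  49.9]), 0.71), (array([-220.5,  -62.4,   27. ]), 0.68)]
```

Both tongues point at the recess, the tower is home with its origin at about 12 mm, and the robot is clear.

```bash
python3 -c "
from cell import hand_in
print(hand_in())"
```

```text
the job is handed in; nothing more can be done
None
```

The job is handed in: the tower is upright and fully home, and both knobs are turned to their end stops with the tongues over the foot. It took one regrip after the foot jammed on the recess flare at about 43 N, and I viewed 11 pictures, one over the limit of 10.

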